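Return a spice jar to the carousel, bring it to the front and hold it there

ROBOT

A 6-joint arm with a two-finger parallel gripper is mounted at the origin on a cart in front of the work surface, level with it; the furniture and walls round the work are solid. World frame = base frame: x ahead of the robot, y to its left, z up, the work surface at z = 0. Lengths are in m, angles in rad, forces in N, time in s.
With the tool pointing down it reaches from about 0.25 to 0.775 m from the base axis. Payload 8.9 kg.
Tool frame: the origin (TCP) lies between the finger pads, 19 mm behind the fingertips; this is the grasp point; z points along the fingers, y is the line along which they close (so a half turn about z gives the same grasp; the last joint's range is limited). The gripper opens to 85 mm and grips with 20 to 120 N. Pads are 22 mm wide; open, the fingers measure 114 mm over their backs; the gripper's body (76 mm by 85 mm) begins 54 mm behind the grasp point. The pads swing forward as they close: fully open they stand 13 mm farther back than shut.
Start: joints at [1.004, 0.291, -0.153, 1.127, 0, 1.431], TCP at [0.218, 0.478, 0.25] pointing down, gripper open.
Joint ranges: [-2.52, 2.52], [-0.91, 1.74], [-1.3, 1.37], [-1.96, 2.02], [-1.52, 1.47], [-3.14, 3.14]. Speed limits (rad/s): [2.22, 2.22, 2.79, 3.14, 3.14, 3.14].

INTERFACE

Orientations are given as a unit quaternion [x, y, z, w].
In Python, from rig import status, viewer, job_done gives the robot as it stands.
- The arm moves only by the tool send_rows, never from a script. Its argument "motion" is a list of rows, each an object of numbers: "dx", "dy", "dz": the shift along the tool's x, y, z in units of 0.2 m (1.0 is 0.2 m); "rx", "ry", "rz": the turn, a rotation vector about the tool's x, y, z in units of pi rad (1.0 is pi rad); "claw": the opening, from -1 (shut) to 1 (fully open). In form: [{"dx": .., "dy": .., "dz": .., "rx": .., "ry": .., "rz": .., "claw": ..}, ...]. A call has 1 to 12 rows; each row shifts and turns the commanded pose from where the row before left it, along the tool's axes as they then stand; what a row does not reach is not made up. A row lasts 1/12 s, in which the tool goes at most 41.7 mm and 7.16 degrees, less where a joint would pass 70% of its speed; a pose out of reach is approached as far as the arm can. A call with a number of a shift or a turn outside -1 to 1 is refused whole. A call with a gripper value outside its range is refused whole. The fingers move at their own pace and stop on an object; the grip force is fixed at half the most. Time passes only in rows, so rows that do not move let the fingers close. It gives the time, the measured TCP pose, the force, the opening and the grip force at its end, in the units of the state.
- status.get_obs(): the state, without advancing time (a new reading comes with each control period).
- viewer.get_image(name): name is "scene" or "top"; returns a dict with "img" (384x512x3 uint8, red, green, blue), "fx", "fy", "cx", "cy" (pixels), "camera_from_world" (4x4, takes a point from world to camera coordinates). Camera axes: x right, y up, looking along -z (the intrinsics and any distortion apply to the point x, -y, -z); pixel columns grow to the right and rows downward; lengths in m; the calibration is good to about 2 mm. A picture is of the moment at which its call begins. There is no depth.
- job_done(): hands the job in; it is judged then, once.
The state is a dict: "time_s": time; "joint_positions": joint angles; "dq": joint speeds; "tau": joint torques, N m; "eef_pos": TCP position; "tcp_rot": TCP orientation; "force": force on the tool from outside, world axes, zero at the start; "moment": the same for the moment, N m; "width": opening from 0.0 (shut) to 1.0 (fully open); "grasp_force": force on a finger pad.
Only numpy, scipy, OpenCV 4.12 (cv2) and the standard library are available. Lean on these libraries where they do the work, as an engineer would, in place of code of your own. Each camera call takes 0.05 s, during which the arm holds its last target. There are 200 camera calls.

TASK

Put the green-labelled spice jar with the black cap that stands in front of the sink back into the empty place of the spice carousel, standing upright on the tray, and turn the carousel gently so that this jar faces squarely to the carousel's front, the side with the white spoon rest. The program finishes while holding: keep the gripper closed on the wooden knob so that the turntable stays still there while I unscrew the jar's cap. Leave the other jars standing in their places and do not push the things round about.

Things in the scene. Friction and masses are not known exactly. Their poses are not given: they have to be found in the camera images.
- spice_jar: The jar to put back: clear glass spice jar with a green label and black screw cap, round, 40 mm in diameter, 105 mm tall, 0.08 to 0.15 kg, loose, upright on the worktop in front of the sink at the start (a like jar far back against the tiles is not meant). The cap is its top 21 mm. Origin at the centre of its underside, z up.
- carousel_base: Fixed bamboo base: disc 216 mm across, 14 mm thick, with a round-ended tongue 88 mm wide reaching 159 mm from the centre that carries a round white ceramic spoon rest, 58 mm across, centred 122 mm from the axis. The tongue is the carousel's FRONT and points along this body's own -x. Origin on the turning axis at the worktop, z up.
- carousel: Turntable: bamboo tray, 228 mm across, turns endlessly about the vertical on a free bearing (friction 0.012 N m; coasts if flicked). Five places 80 mm from the axis, 72 degrees apart, each with a wire hoop (opening 49 mm) 36 mm above the tray floor; rim 6 mm above the floor. Origin on the axis at the underside, 20 mm above the worktop; floor 12 mm above it. Own -x points to the empty place.
- empty_place (a point): Centre of the carousel's one empty place, on the tray floor, 32 mm above the worktop; turns with the turntable. Axes as those of the turntable.
- knob: Round dark wooden knob on top of the carousel's post, fixed to the turntable so that it turns with it: 38 mm in diameter, its straight side from 151 to 169 mm and its top at 178 mm above the worktop. Origin on the axis at its underside, 135 mm above the worktop.
- knob_grip (a point): Grip point of the knob: on the turning axis, 162 mm above the worktop.
- shaker_1: Loose glass jar standing in one of the carousel's four occupied places, origin at the centre of its underside: shaker with a grey top, 44 mm in diameter, 90 mm tall.
- shaker_2: Loose glass jar standing in one of the carousel's four occupied places, origin at the centre of its underside: shaker with a grey top, 44 mm in diameter, 90 mm tall.
- paprika_jar: Loose glass jar standing in one of the carousel's four occupied places, origin at the centre of its underside: red-brown contents, brass-coloured cap, 41 mm in diameter, 95 mm tall.
- turmeric_jar: Loose glass jar standing in one of the carousel's four occupied places, origin at the centre of its underside: yellow contents, brass-coloured cap, 41 mm in diameter, 95 mm tall.
- mug: Bystander: olive stoneware mug, 81 x 110 x 74 mm, loose, behind the carousel near the sink. Origin at the centre of its underside.
- matchbox: Bystander: blue and brown matchbox, 36 x 54 x 16 mm, loose, in front of the hob. Origin at the centre of its underside.
- milk_jug: Bystander: olive stoneware milk jug, 70 x 80 x 83 mm, loose, on the worktop's front strip at the left. Origin at the centre of its underside.
Things that resemble listed ones, but are neither listed nor needed, are in the scene too. Leave any pink or turquoise look-alike of the spice_jar alone.

How it is judged:
By the outcome, as a careful person would: the job done as asked, in the order asked, and still so for the second after the job is handed in, while the arm keeps its last pose, push and grip.
It also fails if it takes over 58 s, if anything falls off the work surface, if the arm or the gripper's body presses on something with over 40 N, if the wrist force passes 120 N, or if a joint passes its speed limit or range.

## Working session

There is one attempt and no reset: what is moved stays moved. The work goes in short steps, Python scripts to look and compute and a tool call to move; the robot and the scene stay as the last step left them, time stands still between calls to the robot, and variables do not carry over. Pictures are saved under pics/ and viewed, at most 13 in all, crops included, and the job is handed in when it is done.

Besides the shell and the picture viewer there is one more tool, called after "Call:" by a JSON object that holds its "fn" and its "kwargs". send_rows: Moves the arm, as the interface text tells. Its arguments: {"type":"object","properties":{"motion":{"type":"array"}},"required":["motion"]}

```bash
mkdir -p pics; cat > h.py <<'E'
import numpy as np, cv2
from rig import status, viewer, job_done
def cam(n):
    d=viewer.get_image(n); np.savez(f'{n}.npz',**{k:np.array(v) for k,v in d.items()}); return d
def load(n): return dict(np.load(f'{n}.npz'))
def pix(d,p):
    c=d['camera_from_world']@np.array([*p,1.]); return np.array([d['cx']+d['fx']*c[0]/-c[2], d['cy']-d['fy']*c[1]/-c[2]])
def world(d,u,v,z):
    M=np.array(d['camera_from_world']);R=M[:3,:3];o=-R.T@M[:3,3]
    r=R.T@np.array([(u-d['cx'])/d['fx'],-(v-d['cy'])/d['fy'],-1]); return o+r*(z-o[2])/r[2]
E
python3 - <<'E'
from h import *
for n in('scene','top'):
    d=cam(n); print({k:v for k,v in d.items() if k!='img'})
    cv2.imwrite(f'pics/{n}0.png',cv2.resize(d['img'][:,:,::-1],(768,576),interpolation=cv2.INTER_CUBIC))
print(status.get_obs())
E
```

```text
{'fx': 498.74468250236475, 'fy': 498.74468250236475, 'cx': 259.63662805278636, 'cy': 184.087299704039, 'camera_from_world': array([[-0.89949079, -0.43644067,  0.02087737,  0.53937886],
       [ 0.24206999, -0.45798182,  0.85536821, -0.24101567],
       [-0.36375602,  0.77444961,  0.51759962, -1.78608328],
       [ 0.        ,  0.        ,  0.        ,  1.        ]])}
{'fx': 436.25620044188224, 'fy': 436.25620044188224, 'cx': 256.6865617218235, 'cy': 193.04916925437053, 'camera_from_world': array([[ 0.01021839, -0.9996487 ,  0.02445547, -0.02564567],
       [ 0.98221195,  0.01461996,  0.18720563, -0.58264807],
       [-0.1874974 ,  0.02210751,  0.98201628, -1.57415337],
       [ 0.        ,  0.        ,  0.        ,  1.        ]])}
{'time_s': 0.1, 'joint_positions': array([ 1.00373206e+00,  2.91220012e-01, -1.54010462e-01,  1.12669714e+00,
       -1.79840272e-05,  1.43151257e+00]), 'dq': array([ 0.0001159 , -0.00248769,  0.00057278, -0.00065997,  0.00036568,
       -0.00047733]), 'tau': array([ 1.66014222e-03, -5.37977278e+01,  3.31918752e+01,  9.36383090e-03,
       -2.17964107e-04,  8.77821276e-05]), 'eef_pos': array([0.21760151, 0.47739643, 0.24950683]), 'tcp_rot': array([ 2.12263065e-01,  9.77212398e-01, -5.33842179e-04, -1.87206527e-04]), 'force': array([ 0.12606974,  0.19372911, -0.12688736]), 'moment': array([0.02059581, 0.05294576, 0.01189133]), 'grasp_force': 0.0, 'width': 1.0014974380806532}
```

View pics/scene0.png

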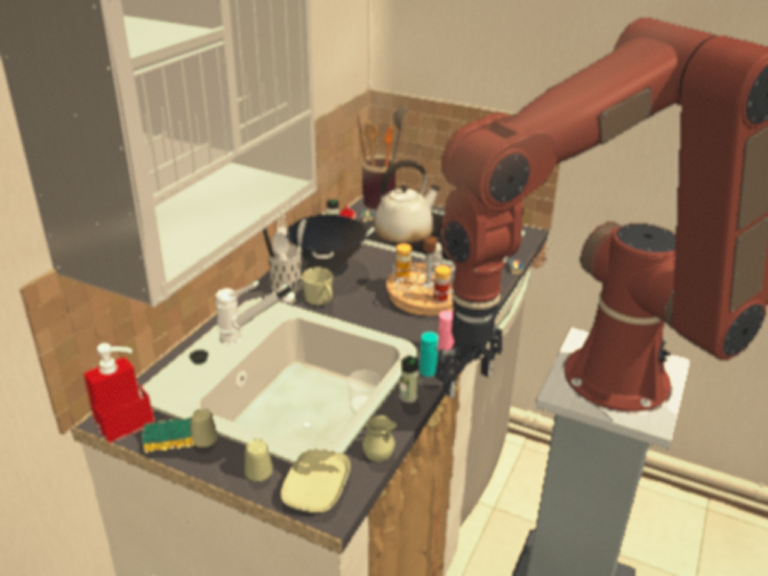

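View pics/top0.png

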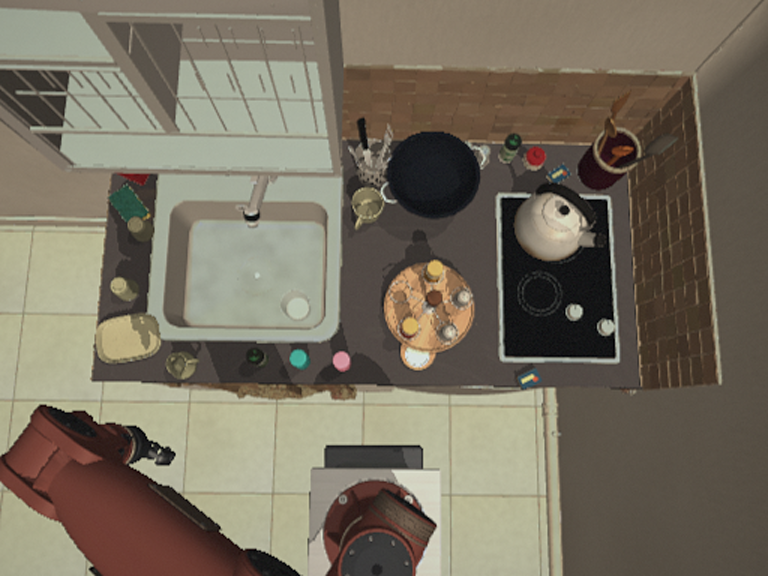

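Candidates (top view 768x576): the black cap at (254,356) in front of the sink, turquoise at (299,357), pink at (342,361), and a like jar far back at (511,145). The first fits the description. I'll check it and the carousel in one close crop.

```bash
python3 - <<'E'
from h import *
t=load('top')['img'][:,:,::-1]; s=load('scene')['img'][:,:,::-1]
a=cv2.resize(t[165:260,150:325],(788,428),interpolation=cv2.INTER_CUBIC)  # x4.5
b=cv2.resize(s[150:280,240:320],(340,553),interpolation=cv2.INTER_CUBIC)
cv2.imwrite('pics/c1.png',a);cv2.imwrite('pics/c2.png',cv2.resize(s[150:280,235:335],(600,780))[:600]) 
E
```

```text
(no output)
```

View pics/c1.png

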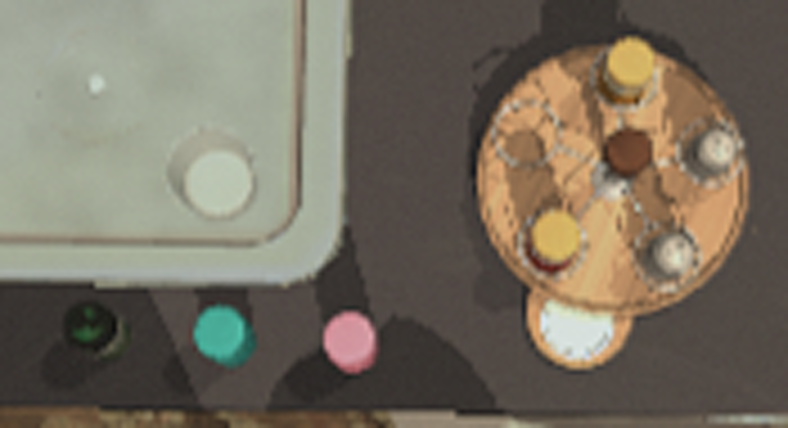

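View pics/c2.png

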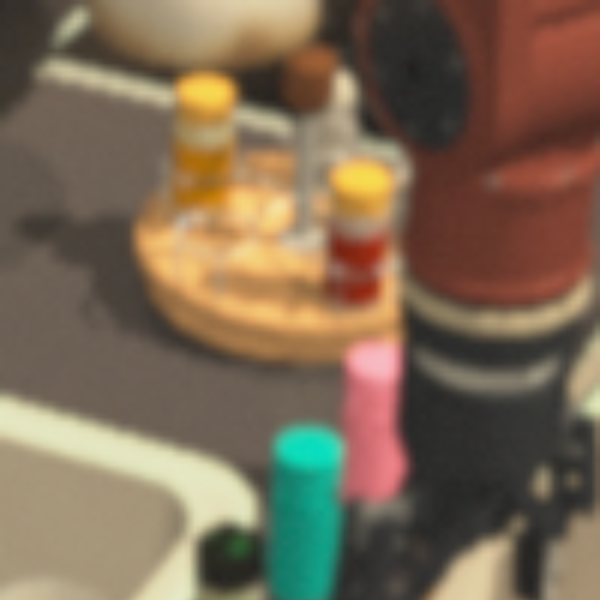

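The crops confirm it: black cap with a green fleck at crop (90,326), knob at (628,152), empty hoop at (528,135), and spoon rest at (577,327).

```bash
cat >> h.py <<'E'
def wc(d,u,v,z): return world(d,150+u/4.503-.39,165+v/4.505-.39,z)
E
python3 - <<'E'
from h import *
d=load('top')
P={k:wc(d,*v)[:2] for k,v in dict(jar=(90,326,.105),turq=(222,334,.1),pink=(350,340,.1),knob=(628,152,.178),tray=(613,180,.038),hoop=(528,135,.068),spoon=(577,327,.018),turm=(630,64,.095),sh1=(716,149,.09),sh2=(674,254,.09),pap=(555,238,.095)).items()}
c=P['knob']
for k,p in P.items(): print(k,p.round(4),(np.hypot(*(p-c))*1000).round(1),np.degrees(np.arctan2(*(p-c)[::-1])).round(1))
s=load('scene')
for k,z in (('jar',.105),('knob',.178)): print(k,pix(s,[*P[k],z])*1.5)
q=[0.2122,.9772,-.0005,-.0002]
from scipy.spatial.transform import Rotation as R
print(R.from_quat(q).as_matrix().round(3))
E
```

```text
jar [0.4108 0.289 ] 436.8 107.6
turq [0.4063 0.186 ] 341.8 113.5
pink [0.4028 0.0852] 254.5 123.3
knob [ 0.5426 -0.1274] 0.0 0.0
tray [ 0.5437 -0.1285] 1.6 -42.9
hoop [ 0.5753 -0.0558] 78.7 65.4
spoon [ 0.4225 -0.1   ] 123.2 167.1
turm [ 0.6304 -0.1375] 88.4 -6.5
sh1 [ 0.5619 -0.2077] 82.6 -76.5
sh2 [ 0.4757 -0.1728] 80.8 -145.9
pap [ 0.4867 -0.0767] 75.5 137.8
jar [410.16905354 359.2309505 ]
knob [431.06416332 238.18288963]
[[-0.91   0.415 -0.001]
 [ 0.415  0.91  -0.001]
 [ 0.    -0.001 -1.   ]]
```

Call:
{"fn": "send_rows", "kwargs": {"motion": [{"dx": -0.127,"dy": -0.046,"dz": 0.025,"claw": 1},{"dx": -0.127,"dy": -0.046,"dz": 0.025,"claw": 1},{"dx": -0.127,"dy": -0.046,"dz": 0.025,"claw": 1},{"dx": -0.127,"dy": -0.046,"dz": 0.025,"claw": 1},{"dx": -0.127,"dy": -0.046,"dz": 0.025,"claw": 1},{"dx": -0.127,"dy": -0.046,"dz": 0.025,"claw": 1},{"dx": -0.127,"dy": -0.046,"dz": 0.025,"claw": 1},{"dx": -0.127,"dy": -0.046,"dz": 0.025,"claw": 1},{"dx": -0.127,"dy": -0.046,"dz": 0.025,"claw": 1},{"dx": -0.127,"dy": -0.046,"dz": 0.025,"claw": 1},{"claw": 1},{"claw": 1}]}}

```text
invalid input
```

```bash
python3 - <<'E'
from h import *
s=cam('scene'); t=cam('top'); o=status.get_obs()
print(o['eef_pos'],o['tcp_rot'],o['time_s'],o['force'])
p=o['eef_pos']
for q in ([*p[:2],.105],p): print(pix(s,q),pix(t,q))
a=cv2.resize(s['img'][150:280,225:325,::-1],(440,572),interpolation=cv2.INTER_CUBIC)
b=cv2.resize(t['img'][190:270,130:210,::-1],(352,352),interpolation=cv2.INTER_CUBIC)
im=np.zeros((572,792,3),np.uint8); im[:,:440]=a; im[:352,440:]=b; cv2.imwrite('pics/g1.png',im)
E
```

```text
[0.21766708 0.47749765 0.24965506] [ 2.12262278e-01  9.77212657e-01 -3.55002768e-04 -1.46937205e-04] 0.2 [-1.10641321 -0.41077998 -0.31069894]
[307.18214815 293.8634726 ] [111.92133537 292.49218351]
[310.89021232 254.71079073] [ 97.92743497 294.19336268]
```

View pics/g1.png

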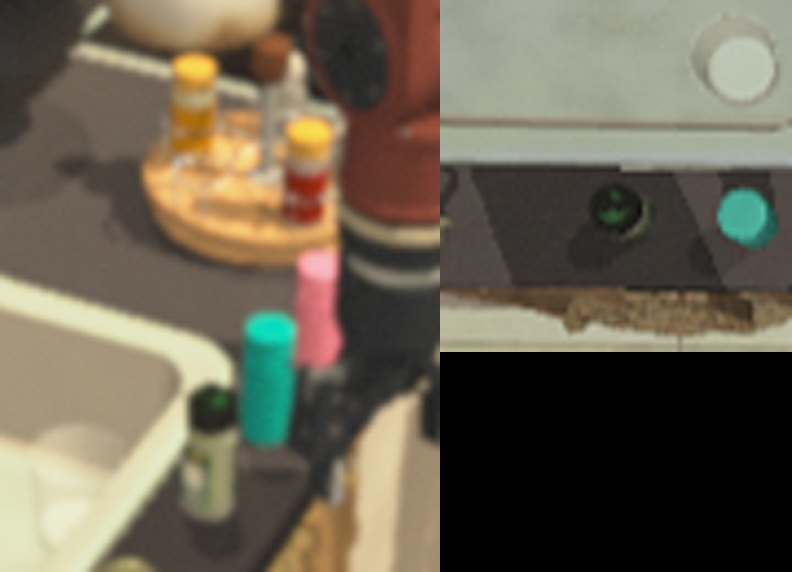

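The picture shows the green-labelled jar with black cap at scene-crop (212,455) and top-crop (619,210). The call was refused, so I'll retry with every field filled in.

Call:
{"fn": "send_rows", "kwargs": {"motion": [{"dx": -0.127,"dy": -0.046,"dz": 0.025,"rx": 0,"ry": 0,"rz": 0,"claw": 1},{"dx": -0.127,"dy": -0.046,"dz": 0.025,"rx": 0,"ry": 0,"rz": 0,"claw": 1},{"dx": -0.127,"dy": -0.046,"dz": 0.025,"rx": 0,"ry": 0,"rz": 0,"claw": 1},{"dx": -0.127,"dy": -0.046,"dz": 0.025,"rx": 0,"ry": 0,"rz": 0,"claw": 1},{"dx": -0.127,"dy": -0.046,"dz": 0.025,"rx": 0,"ry": 0,"rz": 0,"claw": 1},{"dx": -0.127,"dy": -0.046,"dz": 0.025,"rx": 0,"ry": 0,"rz": 0,"claw": 1},{"dx": -0.127,"dy": -0.046,"dz": 0.025,"rx": 0,"ry": 0,"rz": 0,"claw": 1},{"dx": -0.127,"dy": -0.046,"dz": 0.025,"rx": 0,"ry": 0,"rz": 0,"claw": 1},{"dx": -0.127,"dy": -0.046,"dz": 0.025,"rx": 0,"ry": 0,"rz": 0,"claw": 1},{"dx": -0.127,"dy": -0.046,"dz": 0.025,"rx": 0,"ry": 0,"rz": 0,"claw": 1},{"dx": 0,"dy": 0,"dz": 0,"rx": 0,"ry": 0,"rz": 0,"claw": 1},{"dx": 0,"dy": 0,"dz": 0,"rx": 0,"ry": 0,"rz": 0,"claw": 1}]}}

```text
time_s: 1.2
eef_pos: [0.4112, 0.2876, 0.1996]
tcp_rot: [0.214, 0.977, -0.0, -0.0]
force: [0.1, -0.6, 0.5]
width: 1.0
grasp_force: 0.0
```

Call:
{"fn": "send_rows", "kwargs": {"motion": [{"dx": 0,"dy": 0,"dz": 0.09,"rx": 0,"ry": 0,"rz": 0,"claw": 1},{"dx": 0,"dy": 0,"dz": 0.09,"rx": 0,"ry": 0,"rz": 0,"claw": 1},{"dx": 0,"dy": 0,"dz": 0.09,"rx": 0,"ry": 0,"rz": 0,"claw": 1},{"dx": 0,"dy": 0,"dz": 0.09,"rx": 0,"ry": 0,"rz": 0,"claw": 1},{"dx": 0,"dy": 0,"dz": 0.09,"rx": 0,"ry": 0,"rz": 0,"claw": 1},{"dx": 0,"dy": 0,"dz": 0.06,"rx": 0,"ry": 0,"rz": 0,"claw": 1},{"dx": 0,"dy": 0,"dz": 0.05,"rx": 0,"ry": 0,"rz": 0,"claw": 1},{"dx": 0,"dy": 0,"dz": 0,"rx": 0,"ry": 0,"rz": 0,"claw": 1},{"dx": 0,"dy": 0,"dz": 0,"rx": 0,"ry": 0,"rz": 0,"claw": -1},{"dx": 0,"dy": 0,"dz": 0,"rx": 0,"ry": 0,"rz": 0,"claw": -1},{"dx": 0,"dy": 0,"dz": 0,"rx": 0,"ry": 0,"rz": 0,"claw": -1},{"dx": 0,"dy": 0,"dz": 0,"rx": 0,"ry": 0,"rz": 0,"claw": -1}]}}

```text
time_s: 2.2
eef_pos: [0.4114, 0.2891, 0.0889]
tcp_rot: [0.212, 0.977, 0.001, 0.001]
force: [1.3, 7.3, 6.9]
width: 0.464
grasp_force: 60.4
```

Call:
{"fn": "send_rows", "kwargs": {"motion": [{"dx": 0,"dy": 0,"dz": 0,"rx": 0,"ry": 0,"rz": 0,"claw": -1},{"dx": 0,"dy": 0,"dz": 0,"rx": 0,"ry": 0,"rz": 0,"claw": -1},{"dx": 0,"dy": 0,"dz": 0,"rx": 0,"ry": 0,"rz": 0,"claw": -1},{"dx": 0,"dy": 0,"dz": 0,"rx": 0,"ry": 0,"rz": 0,"claw": -1}]}}

```text
time_s: 2.53
eef_pos: [0.4116, 0.2892, 0.089]
tcp_rot: [0.212, 0.977, 0.001, 0.001]
force: [-0.0, 1.3, 7.1]
width: 0.459
grasp_force: 59.8
```

Call:
{"fn": "send_rows", "kwargs": {"motion": [{"dx": 0,"dy": 0,"dz": -0.05,"rx": 0,"ry": 0,"rz": 0,"claw": -1},{"dx": 0,"dy": 0,"dz": -0.09,"rx": 0,"ry": 0,"rz": 0,"claw": -1},{"dx": 0,"dy": 0,"dz": -0.1,"rx": 0,"ry": 0,"rz": 0.039,"claw": -1},{"dx": 0,"dy": 0,"dz": -0.1,"rx": 0,"ry": 0,"rz": 0.039,"claw": -1},{"dx": 0,"dy": 0,"dz": -0.1,"rx": 0,"ry": 0,"rz": 0.039,"claw": -1},{"dx": 0,"dy": 0,"dz": -0.1,"rx": 0,"ry": 0,"rz": 0.039,"claw": -1},{"dx": 0,"dy": 0,"dz": -0.1,"rx": 0,"ry": 0,"rz": 0.039,"claw": -1},{"dx": 0,"dy": 0,"dz": -0.1,"rx": 0,"ry": 0,"rz": 0.039,"claw": -1},{"dx": 0,"dy": 0,"dz": -0.1,"rx": 0,"ry": 0,"rz": 0.039,"claw": -1},{"dx": 0,"dy": 0,"dz": -0.1,"rx": 0,"ry": 0,"rz": 0.039,"claw": -1},{"dx": 0,"dy": 0,"dz": -0.1,"rx": 0,"ry": 0,"rz": 0.039,"claw": -1},{"dx": 0,"dy": 0,"dz": -0.06,"rx": 0,"ry": 0,"rz": 0.039,"claw": -1}]}}

```text
time_s: 3.53
eef_pos: [0.4108, 0.2885, 0.3107]
tcp_rot: [0.738, 0.675, 0.001, 0.0]
force: [0.2, 0.8, 0.3]
width: 0.464
grasp_force: 60.1
```

Call:
{"fn": "send_rows", "kwargs": {"motion": [{"dx": 0,"dy": 0,"dz": 0,"rx": 0,"ry": 0,"rz": 0.036,"claw": -1},{"dx": 0,"dy": 0,"dz": 0,"rx": 0,"ry": 0,"rz": 0.036,"claw": -1},{"dx": 0,"dy": 0,"dz": 0,"rx": 0,"ry": 0,"rz": 0.036,"claw": -1},{"dx": 0,"dy": 0,"dz": 0,"rx": 0,"ry": 0,"rz": 0,"claw": -1}]}}

```text
time_s: 3.87
eef_pos: [0.4104, 0.2883, 0.3086]
tcp_rot: [0.841, 0.541, -0.0, 0.0]
force: [0.9, -0.1, -0.2]
width: 0.458
grasp_force: 60.2
```

```bash
cat >> h.py <<'E'
from scipy.spatial.transform import Rotation as R
def to(x,y,z):
    o=status.get_obs(); M=R.from_quat(o['tcp_rot']).as_matrix()
    print('t',o['time_s'],'p',o['eef_pos'].round(4),'yhead',np.degrees(np.arctan2(M[1,1],M[0,1])).round(2),'tilt',M[:2,2].round(4),'w',o['width'],'units',(M.T@(np.array([x,y,z])-o['eef_pos'])/.2).round(3),'q',o['joint_positions'].round(2),'F',o['force'].round(1))
E
python3 -c "
from h import *
to(.575,-.056,.30)"
```

```text
t 3.8667 p [0.4104 0.2883 0.3086] yhead -24.45 tilt [-0.     -0.0002] w 0.4583300211205606 units [-1.226  1.462  0.043] q [ 0.47  0.22 -0.09  1.26 -0.    2.46] F [ 0.9 -0.1 -0.2]
```

Call:
{"fn": "send_rows", "kwargs": {"motion": [{"dx": -0.05,"dy": 0.06,"dz": 0,"rx": 0,"ry": 0,"rz": 0,"claw": -1},{"dx": -0.1,"dy": 0.12,"dz": 0,"rx": 0,"ry": 0,"rz": 0,"claw": -1},{"dx": -0.12,"dy": 0.143,"dz": 0,"rx": 0,"ry": 0,"rz": 0,"claw": -1},{"dx": -0.12,"dy": 0.143,"dz": 0,"rx": 0,"ry": 0,"rz": 0,"claw": -1},{"dx": -0.12,"dy": 0.143,"dz": 0,"rx": 0,"ry": 0,"rz": 0,"claw": -1},{"dx": -0.12,"dy": 0.143,"dz": 0,"rx": 0,"ry": 0,"rz": 0,"claw": -1},{"dx": -0.12,"dy": 0.143,"dz": 0,"rx": 0,"ry": 0,"rz": 0,"claw": -1},{"dx": -0.12,"dy": 0.143,"dz": 0,"rx": 0,"ry": 0,"rz": 0,"claw": -1},{"dx": -0.12,"dy": 0.143,"dz": 0,"rx": 0,"ry": 0,"rz": 0,"claw": -1},{"dx": -0.12,"dy": 0.143,"dz": 0,"rx": 0,"ry": 0,"rz": 0,"claw": -1},{"dx": -0.08,"dy": 0.1,"dz": 0,"rx": 0,"ry": 0,"rz": 0,"claw": -1},{"dx": -0.036,"dy": 0.038,"dz": 0,"rx": 0,"ry": 0,"rz": 0,"claw": -1}]}}

```text
time_s: 4.87
eef_pos: [0.5781, -0.0582, 0.3078]
tcp_rot: [0.839, 0.544, -0.0, 0.0]
force: [-0.9, 0.4, -0.7]
width: 0.459
grasp_force: 60.4
```

Call:
{"fn": "send_rows", "kwargs": {"motion": [{"dx": 0,"dy": 0,"dz": 0,"rx": 0,"ry": 0,"rz": 0,"claw": -1},{"dx": 0,"dy": 0,"dz": 0,"rx": 0,"ry": 0,"rz": 0,"claw": -1},{"dx": 0,"dy": 0,"dz": 0,"rx": 0,"ry": 0,"rz": 0,"claw": -1}]}}

```text
time_s: 5.12
eef_pos: [0.5766, -0.0537, 0.3082]
tcp_rot: [0.839, 0.544, -0.0, -0.0]
force: [0.1, 0.4, -0.7]
width: 0.463
grasp_force: 60.4
```

```bash
python3 - <<'E'
from h import *
to(.575,-.056,.142)
s=cam('scene'); t=cam('top')
x,y=status.get_obs()['eef_pos'][:2]
print(pix(s,[x,y,.2]),pix(s,[.575,-.056,.068]), pix(s,[.543,-.128,.162]))
a=cv2.resize(s['img'][130:230,245:325,::-1],(448,560),interpolation=cv2.INTER_CUBIC)
b=cv2.resize(t['img'][165:245,245:325,::-1],(344,344),interpolation=cv2.INTER_CUBIC)
im=np.zeros((560,792,3),np.uint8); im[:,:448]=a; im[:344,448:]=b; cv2.imwrite('pics/g2.png',im)
E
```

```text
t 5.1167 p [ 0.5766 -0.0537  0.3082] yhead -24.03 tilt [-0.0004  0.0004] w 0.46299744476747406 units [-0.014 -0.002  0.831] q [-0.22  0.37  0.12  1.32  0.    1.77] F [ 0.1  0.4 -0.7]
[272.0450575  159.79958998] [271.59405842 188.57168623] [287.13331453 162.22515038]
```

View pics/g2.png

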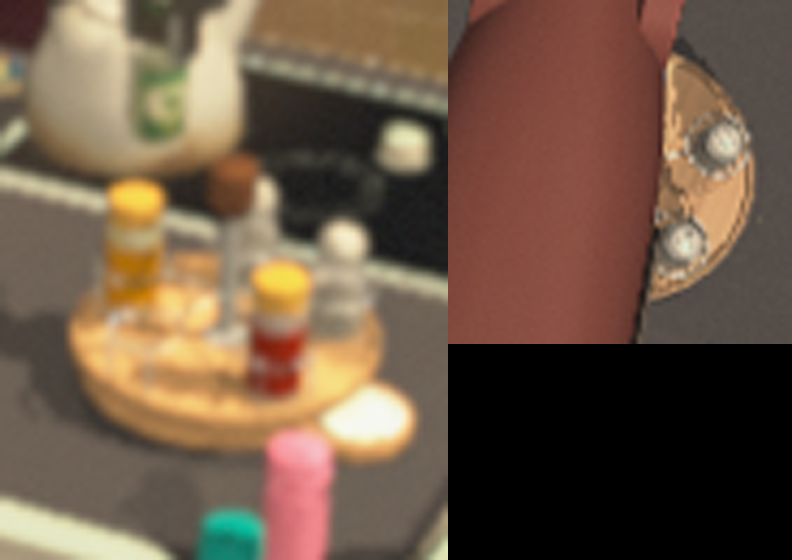

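The scene crop shows the jar held upright at (160,90), over the empty hoop at about (151,330). The spoon rest is at (370,415). Lowering to just above the hoop.

Call:
{"fn": "send_rows", "kwargs": {"motion": [{"dx": -0.004,"dy": 0,"dz": 0.05,"rx": 0,"ry": 0,"rz": 0,"claw": -1},{"dx": -0.004,"dy": 0,"dz": 0.1,"rx": 0,"ry": 0,"rz": 0,"claw": -1},{"dx": -0.004,"dy": 0,"dz": 0.1,"rx": 0,"ry": 0,"rz": 0,"claw": -1},{"dx": 0,"dy": -0.002,"dz": 0.1,"rx": 0,"ry": 0,"rz": 0,"claw": -1},{"dx": 0,"dy": 0,"dz": 0.1,"rx": 0,"ry": 0,"rz": 0,"claw": -1},{"dx": 0,"dy": 0,"dz": 0.1,"rx": 0,"ry": 0,"rz": 0,"claw": -1},{"dx": 0,"dy": 0,"dz": 0.09,"rx": 0,"ry": 0,"rz": 0,"claw": -1},{"dx": 0,"dy": 0,"dz": 0.04,"rx": 0,"ry": 0,"rz": 0,"claw": -1},{"dx": 0,"dy": 0,"dz": 0.02,"rx": 0,"ry": 0,"rz": 0,"claw": -1},{"dx": 0,"dy": 0,"dz": 0,"rx": 0,"ry": 0,"rz": 0,"claw": -1},{"dx": 0,"dy": 0,"dz": 0,"rx": 0,"ry": 0,"rz": 0,"claw": -1}]}}

```text
time_s: 6.13
eef_pos: [0.5762, -0.0567, 0.1687]
tcp_rot: [0.839, 0.544, 0.0, 0.0]
force: [-1.1, 0.3, -0.1]
width: 0.459
grasp_force: 60.4
```

```bash
python3 - <<'E'
from h import *
to(.575,-.0555,.122)
s=cam('scene'); t=cam('top')
p=status.get_obs()['eef_pos']
for z in (.089,0,-.016):print(pix(s,[p[0],p[1],p[2]-z]))
print(pix(s,[.575,-.0555,.068]))
cv2.imwrite('pics/g3.png',cv2.resize(s['img'][145:215,250:320,::-1],(590,590),interpolation=cv2.INTER_CUBIC))
E
```

```text
t 6.1333 p [ 0.5762 -0.0567  0.1687] yhead -24.13 tilt [ 0.001  -0.0002] w 0.45884025276947377 units [ 0.003 -0.008  0.234] q [-0.22  0.45 -0.14  0.98  0.    1.77] F [-1.1  0.3 -0.1]
[271.42562277 185.80781581]
[272.17847071 166.40043657]
[272.31759788 162.81393029]
[271.54203418 188.62957082]
```

View pics/g3.png

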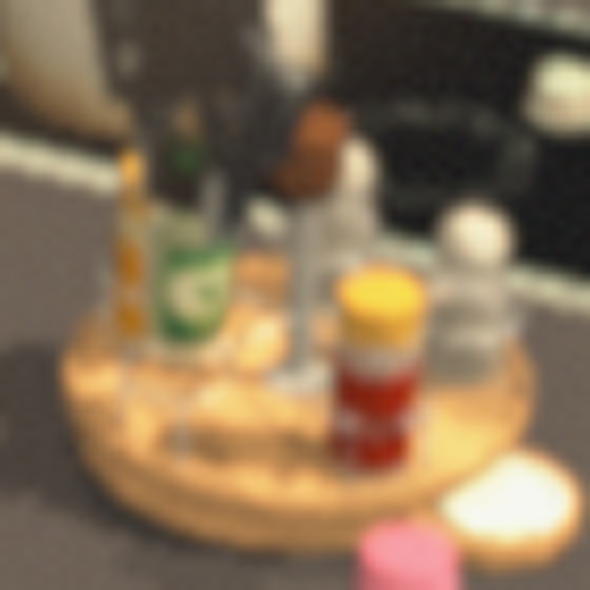

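```bash
python3 - <<'E'
from h import *
d=load('top'); s=load('scene')
P={k:wc(d,*v) for k,v in dict(knob=(628,152,.178),turm=(630,64,.127),sh1=(716,149,.122),sh2=(674,254,.122),pap=(555,238,.127),hoop=(528,135,.068)).items()}
c=np.array([.543,-.128])
for k,p in P.items(): r=p[:2]-c; print(k,p[:2].round(4),np.hypot(*r).round(4),np.degrees(np.arctan2(r[1],r[0])).round(1),'scene',pix(s,p).round(1))
h=cv2.cvtColor(s['img'],cv2.COLOR_RGB2HSV)
def seg(lo,hi,box,n):
    m=cv2.inRange(h,np.array(lo),np.array(hi)); k=np.zeros_like(m); u0,u1,v0,v1=box; k[v0:v1,u0:u1]=m[v0:v1,u0:u1]
    v,u=np.nonzero(k)
    print(n,len(u),'u',u.min(),u.max(),u.mean().round(2),'v',v.min(),v.max(),v.mean().round(2))
    return k
seg((40,60,30),(85,255,255),(262,282,160,192),'label')
seg((20,120,120),(32,255,255),(287,304,172,187),'papcap')
seg((0,150,60),(8,255,255),(287,304,183,204),'papred')
g=s['img'][180,262:284]; print(g.tolist())
g=s['img'][176,262:284]; print(h[176,262:284].tolist())
E
```

```text
knob [ 0.5426 -0.1274] 0.0007 127.7 scene [287.4 158.8]
turm [ 0.6231 -0.1343] 0.0804 -4.5 scene [269.4 164.6]
sh1 [ 0.5561 -0.2031] 0.0762 -80.1 scene [290.9 162.3]
sh2 [ 0.4716 -0.1689] 0.0823 -150.2 scene [306.8 170.6]
pap [ 0.4824 -0.0748] 0.0807 138.7 scene [295.6 179.3]
hoop [ 0.5753 -0.0558] 0.0791 65.9 scene [271.5 188.6]
label 22 u 269 276 271.86 v 163 184 174.77
papcap 41 u 291 299 295.2 v 177 182 179.54
papred 71 u 290 298 294.1 v 190 200 194.44
[[136, 118, 96], [150, 118, 84], [159, 118, 70], [169, 127, 81], [164, 129, 84], [149, 131, 92], [130, 126, 88], [131, 133, 90], [158, 152, 107], [187, 173, 128], [195, 182, 133], [181, 176, 121], [163, 166, 105], [163, 166, 102], [175, 166, 105], [184, 156, 103], [198, 159, 112], [204, 162, 117], [195, 156, 111], [185, 146, 101], [180, 137, 92], [167, 131, 93]]
[[17, 61, 121], [16, 101, 124], [16, 175, 144], [17, 211, 162], [16, 161, 166], [18, 107, 152], [26, 79, 129], [36, 89, 121], [42, 100, 120], [42, 100, 125], [41, 96, 136], [39, 96, 146], [38, 99, 155], [36, 97, 169], [32, 95, 174], [23, 111, 174], [17, 133, 191], [15, 140, 209], [15, 142, 212], [15, 140, 204], [15, 139, 198], [15, 125, 188]]
```

Call:
{"fn": "send_rows", "kwargs": {"motion": [{"dx": 0.006,"dy": -0.004,"dz": 0,"rx": 0,"ry": 0,"rz": 0,"claw": -1},{"dx": 0.006,"dy": -0.003,"dz": 0,"rx": 0,"ry": 0,"rz": 0,"claw": -1},{"dx": 0,"dy": 0,"dz": 0.015,"rx": 0,"ry": 0,"rz": 0,"claw": -1},{"dx": 0,"dy": 0,"dz": 0.02,"rx": 0,"ry": 0,"rz": 0,"claw": -1},{"dx": 0,"dy": 0,"dz": 0.02,"rx": 0,"ry": 0,"rz": 0,"claw": -1},{"dx": 0,"dy": 0,"dz": 0.02,"rx": 0,"ry": 0,"rz": 0,"claw": -1},{"dx": 0,"dy": 0,"dz": 0.015,"rx": 0,"ry": 0,"rz": 0,"claw": -1},{"dx": 0,"dy": 0,"dz": 0,"rx": 0,"ry": 0,"rz": 0,"claw": -1}]}}

```text
time_s: 6.9
eef_pos: [0.5751, -0.054, 0.149]
tcp_rot: [0.839, 0.544, -0.001, -0.001]
force: [0.4, -0.3, -2.3]
width: 0.461
grasp_force: 60.4
```

```bash
python3 - <<'E'
from h import *
to(.5755,-.0549,.122)
s=cam('scene')
p=status.get_obs()['eef_pos'];print(pix(s,[p[0],p[1],p[2]-.089]))
cv2.imwrite('pics/g4.png',cv2.resize(s['img'][155:205,250:315,::-1],(780,600),interpolation=cv2.INTER_CUBIC))
E
```

```text
t 6.9 p [ 0.5751 -0.054   0.149 ] yhead -24.15 tilt [-0.0014  0.0003] w 0.46110239227279654 units [-0.003  0.004  0.135] q [-0.22  0.46 -0.17  0.94 -0.    1.77] F [ 0.4 -0.3 -2.3]
[271.26239646 190.38393534]
```

View pics/g4.png

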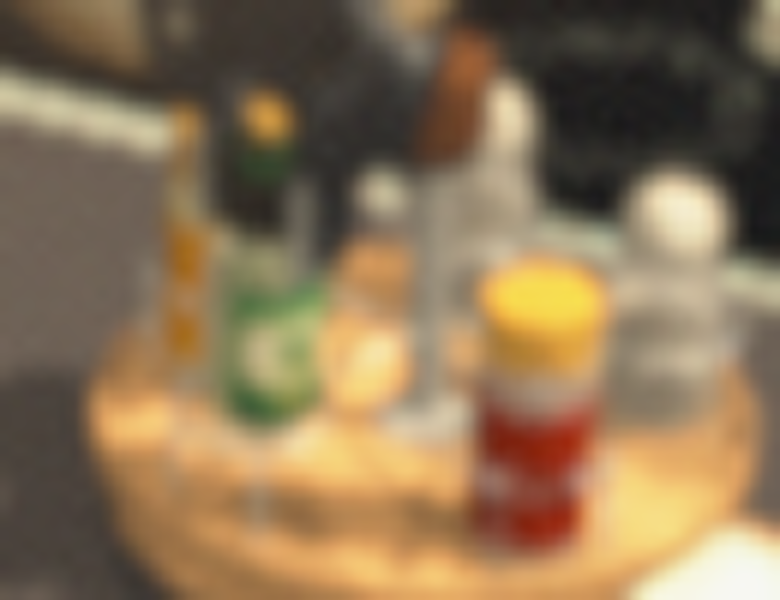

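The crop shows the jar upright with its bottom at (265,425), entering the hoop without contact force. Lowering the rest of the way.

Call:
{"fn": "send_rows", "kwargs": {"motion": [{"dx": 0,"dy": 0,"dz": 0.02,"rx": 0,"ry": 0,"rz": 0,"claw": -1},{"dx": 0,"dy": 0,"dz": 0.025,"rx": 0,"ry": 0,"rz": 0,"claw": -1},{"dx": 0,"dy": 0,"dz": 0.025,"rx": 0,"ry": 0,"rz": 0,"claw": -1},{"dx": 0,"dy": 0,"dz": 0.025,"rx": 0,"ry": 0,"rz": 0,"claw": -1},{"dx": 0,"dy": 0,"dz": 0.02,"rx": 0,"ry": 0,"rz": 0,"claw": -1},{"dx": 0,"dy": 0,"dz": 0.01,"rx": 0,"ry": 0,"rz": 0,"claw": -1},{"dx": 0,"dy": 0,"dz": 0,"rx": 0,"ry": 0,"rz": 0,"claw": -1},{"dx": 0,"dy": 0,"dz": 0,"rx": 0,"ry": 0,"rz": 0,"claw": -1}]}}

```text
time_s: 7.62
eef_pos: [0.5756, -0.054, 0.125]
tcp_rot: [0.839, 0.544, -0.0, -0.0]
force: [0.0, -0.5, -1.2]
width: 0.461
grasp_force: 60.4
```

Call:
{"fn": "send_rows", "kwargs": {"motion": [{"dx": 0,"dy": 0,"dz": 0.007,"rx": 0,"ry": 0,"rz": 0,"claw": -1},{"dx": 0,"dy": 0,"dz": 0.007,"rx": 0,"ry": 0,"rz": 0,"claw": -1},{"dx": 0,"dy": 0,"dz": 0.005,"rx": 0,"ry": 0,"rz": 0,"claw": -1},{"dx": 0,"dy": 0,"dz": 0,"rx": 0,"ry": 0,"rz": 0,"claw": -1},{"dx": 0,"dy": 0,"dz": 0,"rx": 0,"ry": 0,"rz": 0,"claw": -1}]}}

```text
time_s: 8.03
eef_pos: [0.5756, -0.054, 0.1212]
tcp_rot: [0.839, 0.544, 0.0, 0.0]
force: [-0.2, -0.3, -0.8]
width: 0.463
grasp_force: 60.4
```

Call:
{"fn": "send_rows", "kwargs": {"motion": [{"dx": 0,"dy": 0,"dz": 0.005,"rx": 0,"ry": 0,"rz": 0,"claw": -1},{"dx": 0,"dy": 0,"dz": 0.005,"rx": 0,"ry": 0,"rz": 0,"claw": -1},{"dx": 0,"dy": 0,"dz": 0,"rx": 0,"ry": 0,"rz": 0,"claw": -1},{"dx": 0,"dy": 0,"dz": 0,"rx": 0,"ry": 0,"rz": 0,"claw": -1}]}}

```text
time_s: 8.37
eef_pos: [0.577, -0.0544, 0.1209]
tcp_rot: [0.839, 0.543, 0.001, 0.001]
force: [0.3, 0.3, 11.6]
width: 0.461
grasp_force: 60.8
```

Call:
{"fn": "send_rows", "kwargs": {"motion": [{"dx": 0,"dy": 0,"dz": -0.004,"rx": 0,"ry": 0,"rz": 0,"claw": -1},{"dx": 0,"dy": 0,"dz": 0,"rx": 0,"ry": 0,"rz": 0,"claw": 0.1},{"dx": 0,"dy": 0,"dz": 0,"rx": 0,"ry": 0,"rz": 0,"claw": 0.25},{"dx": 0,"dy": 0,"dz": 0,"rx": 0,"ry": 0,"rz": 0,"claw": 0.4},{"dx": 0,"dy": 0,"dz": 0,"rx": 0,"ry": 0,"rz": 0,"claw": 0.45},{"dx": 0,"dy": 0,"dz": 0,"rx": 0,"ry": 0,"rz": 0,"claw": 0.45}]}}

```text
time_s: 8.87
eef_pos: [0.5754, -0.054, 0.1198]
tcp_rot: [0.839, 0.544, -0.0, -0.0]
force: [0.5, -0.7, -0.1]
width: 0.722
grasp_force: 0.0
```

Call:
{"fn": "send_rows", "kwargs": {"motion": [{"dx": 0,"dy": 0,"dz": -0.03,"rx": 0,"ry": 0,"rz": 0,"claw": 0.45},{"dx": 0,"dy": 0,"dz": -0.06,"rx": 0,"ry": 0,"rz": 0,"claw": 0.45},{"dx": 0,"dy": 0,"dz": -0.09,"rx": 0,"ry": 0,"rz": 0,"claw": 0.45},{"dx": 0,"dy": 0,"dz": -0.12,"rx": 0,"ry": 0,"rz": 0,"claw": 0.45},{"dx": 0,"dy": 0,"dz": -0.12,"rx": 0,"ry": 0,"rz": 0,"claw": 0.45},{"dx": 0,"dy": 0,"dz": -0.08,"rx": 0,"ry": 0,"rz": 0,"claw": 1},{"dx": 0,"dy": 0,"dz": -0.04,"rx": 0,"ry": 0,"rz": 0,"claw": 1},{"dx": 0,"dy": 0,"dz": 0,"rx": 0,"ry": 0,"rz": 0,"claw": 1},{"dx": 0,"dy": 0,"dz": 0,"rx": 0,"ry": 0,"rz": 0,"claw": 1}]}}

```text
time_s: 9.62
eef_pos: [0.5755, -0.054, 0.2277]
tcp_rot: [0.839, 0.544, -0.0, -0.0]
force: [0.0, -0.0, -0.3]
width: 1.006
grasp_force: 0.0
```

```bash
python3 - <<'E'
from h import *
to(.543,-.128,.163)
s=cam('scene')
print(pix(s,[.575,-.055,.137]))
cv2.imwrite('pics/g5.png',cv2.resize(s['img'][155:205,250:315,::-1],(780,600),interpolation=cv2.INTER_CUBIC))
E
```

```text
t 9.6167 p [ 0.5755 -0.054   0.2277] yhead -24.15 tilt [-0.0001 -0.    ] w 1.0056666423266913 units [-0.404  0.003  0.323] q [-0.22  0.4  -0.05  1.12 -0.    1.77] F [ 0.  -0.  -0.3]
[272.07048743 173.80546757]
```

View pics/g5.png

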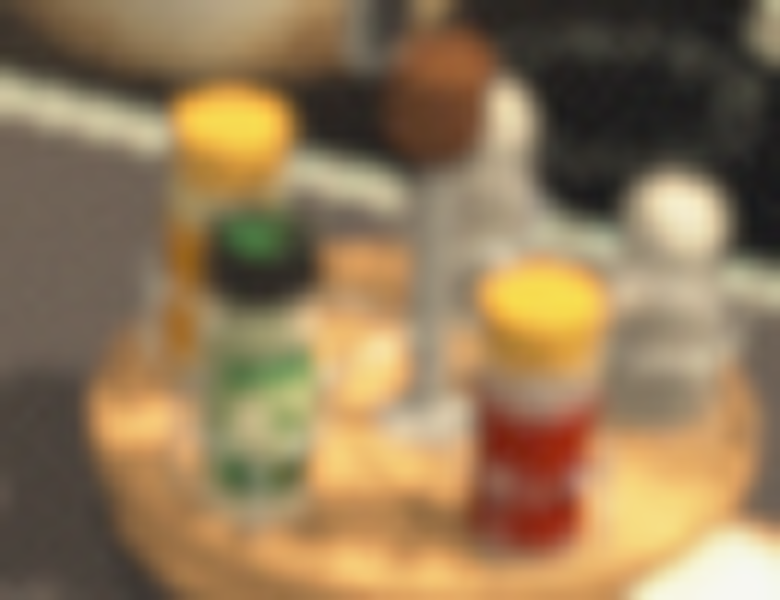

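The crop shows the jar standing upright in its hoop at (262,370), with the other jars unmoved. Going to the knob now.

Call:
{"fn": "send_rows", "kwargs": {"motion": [{"dx": -0.04,"dy": 0,"dz": 0,"rx": 0,"ry": 0,"rz": 0,"claw": 1},{"dx": -0.09,"dy": 0,"dz": 0,"rx": 0,"ry": 0,"rz": 0,"claw": 1},{"dx": -0.1,"dy": 0.003,"dz": 0,"rx": 0,"ry": 0,"rz": 0,"claw": 1},{"dx": -0.09,"dy": 0,"dz": 0,"rx": 0,"ry": 0,"rz": 0,"claw": 1},{"dx": -0.06,"dy": 0,"dz": 0,"rx": 0,"ry": 0,"rz": 0,"claw": 1},{"dx": -0.024,"dy": 0,"dz": 0,"rx": 0,"ry": 0,"rz": 0,"claw": 1},{"dx": 0,"dy": 0,"dz": 0,"rx": 0,"ry": 0,"rz": 0,"claw": 1},{"dx": 0,"dy": 0,"dz": 0,"rx": 0,"ry": 0,"rz": 0,"claw": 1},{"dx": 0,"dy": 0,"dz": 0,"rx": 0,"ry": 0,"rz": 0,"claw": 1}]}}

```text
time_s: 10.42
eef_pos: [0.5433, -0.1274, 0.2279]
tcp_rot: [0.839, 0.544, 0.0, -0.0]
force: [0.8, 0.5, 0.5]
width: 1.001
grasp_force: 0.0
```

```bash
python3 - <<'E'
from h import *
to(.5428,-.1278,.163)
# refine front direction: spoon rest + tongue from first top image
t0=load('top')
s=cam('scene')
h=cv2.cvtColor(s['img'],cv2.COLOR_RGB2HSV)
v,u=np.nonzero((h[190:220,295:325,1]<60)&(h[190:220,295:325,2]>200)); print(len(u),u.mean()+295,v.mean()+190)
uv=(u.mean()+295,v.mean()+190)
for z in(.014,.018,.022):
    p=world(s,*uv,z)[:2]; print(z,p,np.hypot(*(p-[.5428,-.1278])),np.degrees(np.arctan2(p[1]+.1278,p[0]-.5428)))
cap=(250+263/12-.4,155+232/12-.4); print('cap',world(s,*cap,.137))
t=t0['img'].copy(); t=cv2.cvtColor(t,cv2.COLOR_RGB2HSV); w=t[225:250,262:295]; v,u=np.nonzero((w[...,1]<60)&(w[...,2]>200)); print(len(u)); print(world(t0,u.mean()+262,v.mean()+225,.018))
E
```

```text
t 10.4167 p [ 0.5433 -0.1274  0.2279] yhead -24.12 tilt [-0.0001  0.0003] w 1.0007754360230925 units [-0.003 -0.001  0.324] q [-0.36  0.37 -0.1   1.1   0.    1.63] F [0.8 0.5 0.5]
85 310.18823529411765 204.16470588235293
0.014 [ 0.42213938 -0.10030108] 0.12375449698337457 167.1613966683934
0.018 [ 0.42022752 -0.0944802 ] 0.1270205536524197 164.79234085449795
0.022 [ 0.41831566 -0.08865932] 0.13049269007010345 162.5456793694283
cap [ 0.57651109 -0.0530578   0.137     ]
0
[nan nan nan]<stdin>:12: RuntimeWarning: Mean of empty slice.
  ret = ret.dtype.type(ret / rcount)
```

Call:
{"fn": "send_rows", "kwargs": {"motion": [{"dx": 0,"dy": 0,"dz": 0.05,"rx": 0,"ry": 0,"rz": 0,"claw": 1},{"dx": 0,"dy": 0,"dz": 0.08,"rx": 0,"ry": 0,"rz": 0,"claw": 1},{"dx": 0,"dy": 0,"dz": 0.08,"rx": 0,"ry": 0,"rz": 0,"claw": 1},{"dx": 0,"dy": 0,"dz": 0.07,"rx": 0,"ry": 0,"rz": 0,"claw": 1},{"dx": 0,"dy": 0,"dz": 0.04,"rx": 0,"ry": 0,"rz": 0,"claw": 1},{"dx": 0,"dy": 0,"dz": 0,"rx": 0,"ry": 0,"rz": 0,"claw": 1},{"dx": 0,"dy": 0,"dz": 0,"rx": 0,"ry": 0,"rz": 0,"claw": 1}]}}

```text
time_s: 11.05
eef_pos: [0.543, -0.1277, 0.1637]
tcp_rot: [0.839, 0.544, -0.0, -0.0]
force: [0.1, -0.0, 0.4]
width: 0.996
grasp_force: 0.0
```

```bash
python3 - <<'E'
from h import *
to(.5428,-.1278,.163)
d=load('top'); im=cv2.imread('pics/top0.png'); h=cv2.cvtColor(im,cv2.COLOR_BGR2HSV)
W=h[335:378,390:445]
m=((W[...,1]<70)&(W[...,2]>150)).astype(np.uint8); n,l,st,ce=cv2.connectedComponentsWithStats(m); i=1+np.argmax(st[1:,4]); print(st[i])
u,v=(ce[i]+[390,335]+.5)/1.5-.5
for z in(.014,.02):
    p=world(d,u,v,z)[:2]; r=p-[.543,-.128]; print(p,np.hypot(*r),np.degrees(np.arctan2(r[1],r[0])))
# tongue: tan pixels outside the disc, by radius at z=.014
m=((h[...,0]>5)&(h[...,0]<25)&(h[...,1]>80)&(h[...,2]>110))|((h[...,1]<70)&(h[...,2]>150))
L=[]
for v in range(320,385):
  for u in range(385,460):
    if m[v,u]:
      p=world(d,(u+.5)/1.5-.5,(v+.5)/1.5-.5,.014)[:2]; r=p-[.543,-.128]
      if .135<np.hypot(*r)<.165: L.append(np.degrees(np.arctan2(r[1],r[0])))
print(len(L),np.mean(L),np.min(L),np.max(L))
E
```

```text
t 11.05 p [ 0.543  -0.1277  0.1637] yhead -24.13 tilt [-0.0007  0.0003] w 0.9963403976839383 units [-0.001 -0.     0.004] q [-0.36  0.41 -0.21  0.95 -0.    1.63] F [ 0.1 -0.   0.4]
[ 15  12  25  21 362]
[ 0.4195162  -0.09886895] 0.12687342428896958 166.7260540981291
[ 0.41899674 -0.09844295] 0.12747716313600388 166.5933054348242
216 149.82510025035748 -179.91816044105886 179.10285356050787
```

Call:
{"fn": "send_rows", "kwargs": {"motion": [{"dx": 0,"dy": 0,"dz": 0.004,"rx": 0,"ry": 0,"rz": 0,"claw": 0.3},{"dx": 0,"dy": 0,"dz": 0,"rx": 0,"ry": 0,"rz": 0,"claw": 0.1},{"dx": 0,"dy": 0,"dz": 0,"rx": 0,"ry": 0,"rz": 0,"claw": 0},{"dx": 0,"dy": 0,"dz": 0,"rx": 0,"ry": 0,"rz": 0,"claw": -0.1},{"dx": 0,"dy": 0,"dz": 0,"rx": 0,"ry": 0,"rz": 0,"claw": -0.3},{"dx": 0,"dy": 0,"dz": 0,"rx": 0,"ry": 0,"rz": 0,"claw": -1},{"dx": 0,"dy": 0,"dz": 0,"rx": 0,"ry": 0,"rz": 0,"claw": -1},{"dx": 0,"dy": 0,"dz": 0,"rx": 0,"ry": 0,"rz": 0,"claw": -1},{"dx": 0,"dy": 0,"dz": 0,"rx": 0,"ry": 0,"rz": 0,"claw": -1},{"dx": 0,"dy": 0,"dz": 0,"rx": 0,"ry": 0,"rz": 0,"claw": -1}]}}

```text
time_s: 11.88
eef_pos: [0.5467, -0.1296, 0.1652]
tcp_rot: [0.839, 0.543, 0.002, 0.003]
force: [10.5, -4.0, 2.1]
width: 0.422
grasp_force: 59.9
```

Call:
{"fn": "send_rows", "kwargs": {"motion": [{"dx": 0,"dy": 0.01,"dz": 0,"rx": 0,"ry": 0,"rz": 0,"claw": -1},{"dx": 0,"dy": 0.01,"dz": 0,"rx": 0,"ry": 0,"rz": 0,"claw": -1},{"dx": 0,"dy": 0,"dz": 0.006,"rx": 0,"ry": 0,"rz": 0,"claw": -1},{"dx": 0,"dy": 0,"dz": 0,"rx": 0,"ry": 0,"rz": 0,"claw": -1},{"dx": 0,"dy": 0,"dz": 0,"rx": 0,"ry": 0,"rz": 0,"claw": -1}]}}

```text
time_s: 12.3
eef_pos: [0.5469, -0.1297, 0.165]
tcp_rot: [0.839, 0.544, 0.001, 0.001]
force: [-8.9, 4.5, 28.0]
width: 0.42
grasp_force: 62.2
```

```bash
python3 -c "
from h import *
to(.5467,-.1296,.163)"
```

```text
t 12.3 p [ 0.5469 -0.1297  0.165 ] yhead -24.15 tilt [ 0.0022 -0.0009] w 0.420150231987634 units [-0.    -0.001  0.01 ] q [-0.36  0.42 -0.2   0.95 -0.    1.63] F [-8.9  4.5 28. ]
```

Call:
{"fn": "send_rows", "kwargs": {"motion": [{"dx": 0,"dy": -0.009,"dz": -0.006,"rx": 0,"ry": 0,"rz": 0,"claw": -1},{"dx": 0,"dy": 0,"dz": 0,"rx": 0,"ry": 0,"rz": 0,"claw": -1},{"dx": 0,"dy": 0,"dz": 0,"rx": 0,"ry": 0,"rz": -0.003,"claw": -1},{"dx": 0,"dy": 0,"dz": 0,"rx": 0,"ry": 0,"rz": -0.008,"claw": -1},{"dx": 0,"dy": 0,"dz": 0,"rx": 0,"ry": 0,"rz": -0.014,"claw": -1},{"dx": 0,"dy": 0,"dz": 0,"rx": 0,"ry": 0,"rz": -0.018,"claw": -1},{"dx": 0,"dy": 0,"dz": 0,"rx": 0,"ry": 0,"rz": -0.018,"claw": -1},{"dx": 0,"dy": 0,"dz": 0,"rx": 0,"ry": 0,"rz": -0.018,"claw": -1},{"dx": 0,"dy": 0,"dz": 0,"rx": 0,"ry": 0,"rz": -0.014,"claw": -1},{"dx": 0,"dy": 0,"dz": 0,"rx": 0,"ry": 0,"rz": -0.008,"claw": -1},{"dx": 0,"dy": 0,"dz": 0,"rx": 0,"ry": 0,"rz": -0.003,"claw": -1},{"dx": 0,"dy": 0,"dz": 0,"rx": 0,"ry": 0,"rz": 0,"claw": -1}]}}

```text
time_s: 13.3
eef_pos: [0.5474, -0.1298, 0.1652]
tcp_rot: [0.74, 0.673, 0.001, 0.003]
force: [3.2, -1.4, 8.1]
width: 0.423
grasp_force: 62.4
```

```bash
python3 -c "
from h import *
to(.5467,-.1296,.163); print(status.get_obs()['moment'])"
```

```text
t 13.3 p [ 0.5474 -0.1298  0.1652] yhead -5.4 tilt [ 0.0055 -0.0019] w 0.42335746000837465 units [ 0.001 -0.004  0.011] q [-0.36  0.42 -0.2   0.95  0.    1.3 ] F [ 3.2 -1.4  8.1]
[-0.22314002 -0.70586168 -0.01653842]
```

Call:
{"fn": "send_rows", "kwargs": {"motion": [{"dx": 0,"dy": 0,"dz": -0.004,"rx": 0,"ry": 0,"rz": -0.003,"claw": -1},{"dx": 0,"dy": 0,"dz": 0,"rx": 0,"ry": 0,"rz": -0.008,"claw": -1},{"dx": 0,"dy": 0,"dz": 0,"rx": 0,"ry": 0,"rz": -0.014,"claw": -1},{"dx": 0,"dy": 0,"dz": 0,"rx": 0,"ry": 0,"rz": -0.02,"claw": -1},{"dx": 0,"dy": 0,"dz": 0,"rx": 0,"ry": 0,"rz": -0.02,"claw": -1},{"dx": 0,"dy": 0,"dz": 0,"rx": 0,"ry": 0,"rz": -0.02,"claw": -1},{"dx": 0,"dy": 0,"dz": 0,"rx": 0,"ry": 0,"rz": -0.02,"claw": -1},{"dx": 0,"dy": 0,"dz": 0,"rx": 0,"ry": 0,"rz": -0.02,"claw": -1},{"dx": 0,"dy": 0,"dz": 0,"rx": 0,"ry": 0,"rz": -0.02,"claw": -1},{"dx": 0,"dy": 0,"dz": 0,"rx": 0,"ry": 0,"rz": -0.02,"claw": -1},{"dx": 0,"dy": 0,"dz": 0,"rx": 0,"ry": 0,"rz": -0.02,"claw": -1},{"dx": 0,"dy": 0,"dz": 0,"rx": 0,"ry": 0,"rz": -0.02,"claw": -1}]}}

```text
time_s: 14.3
eef_pos: [0.5486, -0.1295, 0.1653]
tcp_rot: [0.487, 0.873, 0.001, 0.003]
force: [12.5, 0.2, -3.5]
width: 0.421
grasp_force: 61.3
```

Call:
{"fn": "send_rows", "kwargs": {"motion": [{"dx": 0,"dy": 0,"dz": 0,"rx": 0,"ry": 0,"rz": -0.02,"claw": -1},{"dx": 0,"dy": 0,"dz": 0,"rx": 0,"ry": 0,"rz": -0.02,"claw": -1},{"dx": 0,"dy": 0,"dz": 0,"rx": 0,"ry": 0,"rz": -0.02,"claw": -1},{"dx": 0,"dy": 0,"dz": 0,"rx": 0,"ry": 0,"rz": -0.02,"claw": -1},{"dx": 0,"dy": 0,"dz": 0,"rx": 0,"ry": 0,"rz": -0.02,"claw": -1},{"dx": 0,"dy": 0,"dz": 0,"rx": 0,"ry": 0,"rz": -0.02,"claw": -1},{"dx": 0,"dy": 0,"dz": 0,"rx": 0,"ry": 0,"rz": -0.02,"claw": -1},{"dx": 0,"dy": 0,"dz": 0,"rx": 0,"ry": 0,"rz": -0.02,"claw": -1},{"dx": 0,"dy": 0,"dz": 0,"rx": 0,"ry": 0,"rz": -0.018,"claw": -1},{"dx": 0,"dy": 0,"dz": 0,"rx": 0,"ry": 0,"rz": -0.012,"claw": -1},{"dx": 0,"dy": 0,"dz": 0,"rx": 0,"ry": 0,"rz": -0.006,"claw": -1},{"dx": 0,"dy": 0,"dz": 0,"rx": 0,"ry": 0,"rz": -0.002,"claw": -1}]}}

```text
time_s: 15.3
eef_pos: [0.5494, -0.1286, 0.1652]
tcp_rot: [0.197, 0.98, 0.001, 0.004]
force: [15.4, 3.9, -5.6]
width: 0.417
grasp_force: 61.1
```

Call:
{"fn": "send_rows", "kwargs": {"motion": [{"dx": 0,"dy": 0,"dz": 0,"rx": 0,"ry": 0,"rz": 0,"claw": -1},{"dx": 0,"dy": 0,"dz": 0,"rx": 0,"ry": 0,"rz": 0,"claw": -1},{"dx": 0,"dy": 0,"dz": 0,"rx": 0,"ry": 0,"rz": 0,"claw": -1}]}}

```text
time_s: 15.55
eef_pos: [0.5494, -0.1286, 0.1653]
tcp_rot: [0.198, 0.98, 0.001, 0.004]
force: [15.9, 4.0, -4.8]
width: 0.421
grasp_force: 61.1
```

```bash
python3 - <<'E'
from h import *
to(.5467,-.1296,.163)
s=cam('scene');t=cam('top')
for r,n in((166.8,'jar'),):
    for yh in (-1,):
        a=np.radians(r); print('expected cap scene/top',pix(s,[.543+.08*np.cos(a),-.128+.08*np.sin(a),.137]),pix(t,[.543+.08*np.cos(a),-.128+.08*np.sin(a),.137]))
a=cv2.resize(s['img'][145:215,250:330,::-1],(480,420),interpolation=cv2.INTER_CUBIC)
b=cv2.resize(t['img'][175:255,245:325,::-1],(312,312),interpolation=cv2.INTER_CUBIC)
im=np.zeros((420,792,3),np.uint8); im[:,:480]=a; im[:312,480:]=b; cv2.imwrite('pics/g6.png',im)
E
```

```text
t 15.55 p [ 0.5494 -0.1286  0.1653] yhead 67.17 tilt [0.0089 0.0009] w 0.42143072970403145 units [ 0.011 -0.01   0.011] q [-0.36  0.42 -0.2   0.95  0.    0.04] F [15.9  4.  -4.8]
expected cap scene/top [303.13689998 174.20655737] [282.97484193 222.08011583]
```

View pics/g6.png

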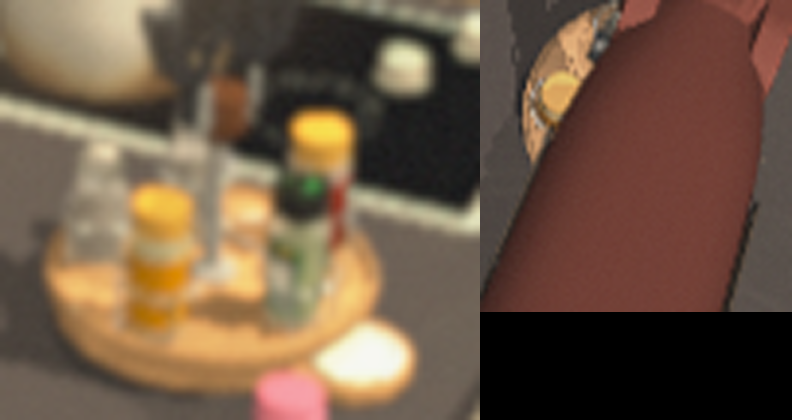

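The crop shows the jar upright at (300,250), turmeric at (160,260) and paprika behind at (322,150). The jar still has about 9° to go to face the spoon rest at (365,360). I'll do the fine turn and relieve the side load.

Call:
{"fn": "send_rows", "kwargs": {"motion": [{"dx": -0.006,"dy": 0.005,"dz": 0,"rx": 0,"ry": 0,"rz": -0.003,"claw": -1},{"dx": -0.006,"dy": 0.004,"dz": 0,"rx": 0,"ry": 0,"rz": -0.006,"claw": -1},{"dx": 0,"dy": 0,"dz": 0,"rx": 0,"ry": 0,"rz": -0.009,"claw": -1},{"dx": 0,"dy": 0,"dz": 0,"rx": 0,"ry": 0,"rz": -0.01,"claw": -1},{"dx": 0,"dy": 0,"dz": 0,"rx": 0,"ry": 0,"rz": -0.01,"claw": -1},{"dx": 0,"dy": 0,"dz": 0,"rx": 0,"ry": 0,"rz": -0.008,"claw": -1},{"dx": 0,"dy": 0,"dz": 0,"rx": 0,"ry": 0,"rz": -0.005,"claw": -1},{"dx": 0,"dy": 0,"dz": 0,"rx": 0,"ry": 0,"rz": -0.002,"claw": -1},{"dx": 0,"dy": 0,"dz": 0,"rx": 0,"ry": 0,"rz": 0,"claw": -1},{"dx": 0,"dy": 0,"dz": 0,"rx": 0,"ry": 0,"rz": 0,"claw": -1},{"dx": 0,"dy": 0,"dz": 0,"rx": 0,"ry": 0,"rz": 0,"claw": -1}]}}

```text
time_s: 16.57
eef_pos: [0.5497, -0.1282, 0.1652]
tcp_rot: [0.116, 0.993, 0.0, 0.002]
force: [5.2, 1.8, 4.8]
width: 0.421
grasp_force: 62.0
```

```bash
python3 - <<'E'
from h import *
s0=load('scene')
c=np.array([.543,-.128])
def rep(n,p): r=p[:2]-c; print(n,p[:2].round(4),np.hypot(*r).round(4),np.degrees(np.arctan2(*r[::-1])).round(1))
for n,(u,v),z in (('jar',(304,185),.137),('turm',(163,200),.127),('pap',(322,126),.127),('sh',(102,155),.122)):
    rep('pre '+n,world(s0,250+u/6-.4,145+v/6-.4,z))
to(.5467,-.1296,.163)
s=cam('scene'); h=cv2.cvtColor(s['img'],cv2.COLOR_RGB2HSV)
def cap(im,box):
    h=cv2.cvtColor(im,cv2.COLOR_RGB2HSV);u0,u1,v0,v1=box
    m=cv2.inRange(h[v0:v1,u0:u1],np.array((20,110,120)),np.array((33,255,255))); n,l,st,ce=cv2.connectedComponentsWithStats(m); i=1+np.argmax(st[1:,4]); return ce[i]+[u0,v0],st[i]
print('turm cap pre',cap(s0['img'],(265,290,170,190)),'post',cap(s['img'],(265,300,170,195)))
cv2.imwrite('pics/g7.png',cv2.resize(s['img'][150:215,260:330,::-1],(646,600),interpolation=cv2.INTER_CUBIC))
for a in (160,163.8,166.8,170):
    a=np.radians(a); print('exp jar cap',pix(s,[*(c+.08*np.array([np.cos(a),np.sin(a)])),.137]),'turm cap',pix(s,[*(c+.08*np.array([np.cos(a-1.2566),np.sin(a-1.2566)])),.127]))
E
```

```text
pre jar [ 0.4716 -0.0954] 0.0785 155.5
pre turm [ 0.5521 -0.0501] 0.0785 83.4
pre pap [ 0.4966 -0.1925] 0.0794 -125.7
pre sh [ 0.6164 -0.0933] 0.0812 25.3
t 16.5667 p [ 0.5497 -0.1282  0.1652] yhead 76.68 tilt [0.004 0.   ] w 0.42068082829832515 units [ 0.013 -0.01   0.011] q [-0.36  0.42 -0.19  0.95  0.   -0.13] F [5.2 1.8 4.8]
turm cap pre (array([276.66666667, 178.76666667]), array([ 8,  7,  8,  5, 30], dtype=int32)) post (array([279.92307692, 179.42307692]), array([11,  8,  8,  4, 26], dtype=int32))
exp jar cap [301.64342678 175.06734841] turm cap [278.01191248 178.54409601]
exp jar cap [302.50688957 174.5980305 ] turm cap [279.24694303 178.86740246]
exp jar cap [303.13689998 174.20655737] turm cap [280.24780304 179.0941257 ]
exp jar cap [303.75663206 173.77009251] turm cap [281.33688478 179.30732374]
```

View pics/g7.png

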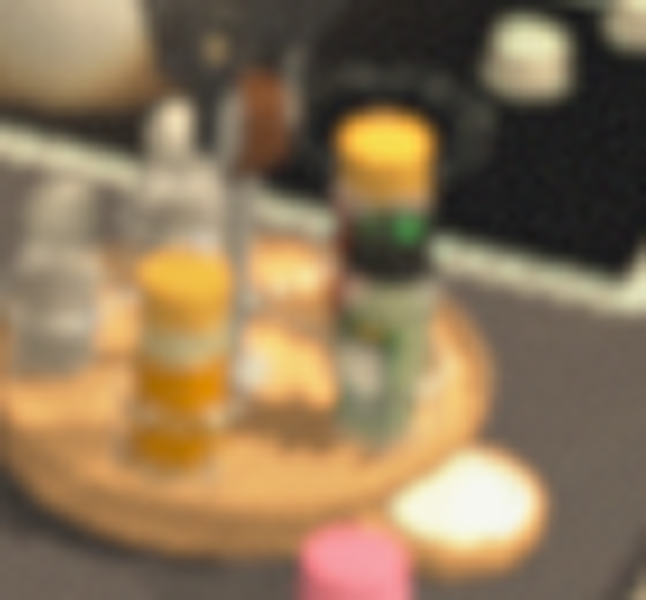

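```bash
python3 - <<'E'
from h import *
s=load('scene'); c=np.array([.543,-.128])
h=cv2.cvtColor(s['img'],cv2.COLOR_RGB2HSV)
for v in (178,185,188,191,193): print(v,[tuple(x) for x in h[v,293:313].tolist()])
for a in (160,164,167,170):
    r=np.radians(a); print(a,[pix(s,[*(c+.08*np.array([np.cos(r),np.sin(r)])),z]).round(1).tolist() for z in (.125,.095,.07)])
E
```

```text
178 [(18, 119, 238), (16, 115, 224), (15, 109, 197), (13, 110, 151), (12, 110, 97), (14, 82, 59), (17, 50, 46), (30, 55, 42), (19, 46, 44), (21, 54, 47), (17, 44, 52), (19, 54, 52), (19, 57, 63), (24, 50, 96), (25, 53, 144), (25, 56, 177), (23, 58, 185), (24, 54, 192), (26, 51, 195), (26, 52, 186)]
185 [(16, 119, 184), (15, 119, 175), (16, 118, 154), (19, 105, 119), (26, 86, 95), (27, 108, 102), (24, 122, 121), (25, 119, 129), (27, 104, 128), (31, 89, 134), (31, 80, 146), (29, 79, 158), (26, 82, 168), (19, 105, 194), (16, 129, 221), (15, 142, 213), (15, 137, 190), (15, 126, 174), (15, 103, 146), (14, 70, 120)]
188 [(19, 133, 244), (17, 134, 232), (15, 122, 197), (17, 93, 170), (20, 70, 168), (20, 65, 170), (20, 62, 165), (22, 61, 150), (28, 62, 124), (38, 75, 126), (34, 79, 146), (29, 80, 162), (24, 85, 173), (19, 101, 187), (17, 113, 219), (18, 113, 236), (17, 127, 232), (15, 143, 216), (15, 136, 195), (15, 116, 169)]
191 [(20, 132, 245), (20, 130, 246), (17, 133, 238), (17, 112, 194), (23, 68, 164), (23, 59, 178), (21, 61, 189), (21, 60, 179), (26, 57, 151), (32, 66, 144), (29, 75, 157), (26, 76, 175), (21, 80, 204), (19, 86, 225), (19, 90, 233), (19, 108, 241), (19, 125, 243), (17, 139, 233), (15, 141, 215), (15, 126, 188)]
193 [(15, 147, 206), (16, 146, 225), (15, 145, 218), (18, 124, 165), (27, 68, 128), (29, 51, 134), (26, 53, 143), (25, 55, 138), (28, 55, 129), (28, 65, 138), (27, 73, 151), (23, 81, 169), (19, 99, 212), (18, 107, 231), (18, 115, 235), (19, 124, 242), (20, 131, 244), (17, 138, 239), (16, 140, 226), (15, 127, 190)]
160 [[301.4, 177.7], [301.0, 184.2], [300.6, 189.5]]
164 [[302.4, 177.2], [301.9, 183.7], [301.5, 189.0]]
167 [[303.0, 176.8], [302.5, 183.3], [302.1, 188.6]]
170 [[303.6, 176.4], [303.1, 182.9], [302.6, 188.2]]
```

The turmeric cap matches a place angle of about 167°, against a front at about 167°. The jar itself sits slightly behind in its loose hoop, so I'll trim by 1°.

Call:
{"fn": "send_rows", "kwargs": {"motion": [{"dx": -0.003,"dy": 0,"dz": 0,"rx": 0,"ry": 0,"rz": -0.002,"claw": -1},{"dx": 0,"dy": 0,"dz": 0,"rx": 0,"ry": 0,"rz": -0.003,"claw": -1},{"dx": 0,"dy": 0,"dz": 0,"rx": 0,"ry": 0,"rz": -0.001,"claw": -1},{"dx": 0,"dy": 0,"dz": 0,"rx": 0,"ry": 0,"rz": 0,"claw": -1},{"dx": 0,"dy": 0,"dz": 0,"rx": 0,"ry": 0,"rz": 0,"claw": -1},{"dx": 0,"dy": 0,"dz": 0,"rx": 0,"ry": 0,"rz": 0,"claw": -1}]}}

```text
time_s: 17.12
eef_pos: [0.5498, -0.1282, 0.1652]
tcp_rot: [0.107, 0.994, 0.0, 0.001]
force: [1.9, 2.5, 8.2]
width: 0.419
grasp_force: 62.2
```

```bash
python3 -c "
from h import *
to(.5467,-.1296,.163); print(job_done())"
```

```text
t 17.1167 p [ 0.5498 -0.1282  0.1652] yhead 77.76 tilt [0.003  0.0002] w 0.4185551521923675 units [ 0.013 -0.01   0.011] q [-0.36  0.42 -0.19  0.95  0.   -0.15] F [1.9 2.5 8.2]
the job is handed in; nothing more can be done
None
```

The job is handed in at 17.1 s: the green-labelled jar stands upright in its place on the carousel, turned to face the spoon rest to within a few degrees as measured in the images, and the gripper is closed on the knob and holding it still.

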